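Click the T-bar column onto the jewellery stand's foot

TASK

Put the jewellery stand together: lift the T-shaped column, slide its tube down over the stub on the round foot, and with the collar right down on the foot turn it gently until the spring button pops out through the hole, then let go. Do it with a light hand, without leaning on it, and leave the foot and the other things on the mantelpiece where they stand.

Things in the scene. Friction and masses are not known exactly. Their poses are not given: they have to be found in the camera images.
- hub (a point): Centre of the head of the T-shaped column (loose, upright, 142 mm tall, about 0.36 kg). The head is a bamboo block 36 mm (its x) by 44 mm (its y), 36 mm high, with a bamboo bar 20 mm thick, 170 mm long through it along y. Pinch the block across its 36 mm. Turning it turns the tube below; the stiff swivel between them slips only at 0.4 N m.
- mouth (a point): Centre of the mouth of the column's chrome tube, 124 mm below hub, same axes. Tube 33 mm outside, bore 28 mm; black collar 48 mm across, 14 mm high, mouth flared to 40 mm. A round hole, 9 mm, is in the tube wall 30 mm above the mouth, on the +x side, but that only to within 1 rad (57 degrees) either way, as the head was left swivelled on the tube.
- stand: The foot, loose, 1.3 kg: bamboo disc 140 mm across, 18 mm high, and on it a chrome plate 56 mm across, its top 24 mm above the mantelpiece: the collar's seat. Origin at the centre of the underside, z up, x the way the spring button points. With the column seated, hub is 148 mm above this origin. Column and foot are marred if forced: keep any push under 25 N.
- stub_top (a point): Top of the chrome stub upright on the foot's centre: 26 mm thick, domed, 61 mm above the seat, 85 mm above the mantelpiece. It fits the tube with 1 mm to spare all round. A round-nosed spring button 7 mm thick sticks 6 mm out of its side along +x, 30 mm above the seat, 31 mm below this point.
- button (a joint): Travel of the spring button into the stub, m: 0 fully out (at the start, and once popped through the hole), about 0.003 to 0.005 while the tube's wall holds it in. Spring force 1.5 N out, 3 N at 0.004. The flared mouth cams it in when the column is pushed down with 5 to 12 N.
- organiser: Fixed two-tier bamboo organiser, 160 x 250 mm, 160 mm high; origin under its centre.
- ring_dish: Loose white ceramic ring dish, 90 mm across, 22 mm high, on the organiser's upper tier; origin under its centre.
- memo_holder: Loose chrome spring-clip memo holder, round foot 52 mm across, 99 mm high; origin under its centre.
- jar: Loose frosted glass jar with a metal screw lid, 72 mm across, 82 mm high; origin under its centre.
- dinosaur: Loose green plastic toy dinosaur with a long neck and tail, 160 mm long, 97 mm high; origin under its middle, x axis towards its head.
- cup: Loose teal enamel cup, 72 mm across, 75 mm high, with a side handle; origin under its centre.
- tealight: Loose marble tealight holder, 60 mm across, 28 mm high; origin under its centre.
Not all that is in view belongs to the job. What is shaped like the stand but green or pink is not meant.

How it is judged:
By the outcome, as a careful person would: the job done as asked, in the order asked, and still so for the second after the job is handed in, with the robot touching nothing.
It also fails if it takes over 67 s, if anything falls off the work surface, if the arm or the gripper's body presses on something with over 40 N, if the wrist force passes 120 N, or if a joint passes its speed limit or range.

ROBOT

A 7-joint arm with a two-finger parallel gripper is mounted at the origin on the work surface. World frame = base frame: x ahead of the robot, y to its left, z up, the work surface at z = 0. Lengths are in m, angles in rad, forces in N, time in s.
With the tool pointing down it reaches from about 0.35 to 0.9 m from the base axis. Payload 19.9 kg.
Tool frame: the origin (TCP) lies between the finger pads; the fingertips stand 19 mm ahead of it and the grasp point (between the pads) is the TCP; z points along the fingers, y is the line along which they close (so a half turn about z gives the same grasp; the last joint's range is limited). The gripper opens to 94 mm and grips with 3 to 60 N. Pads are 16 mm wide; open, the fingers measure 119 mm over their backs; the gripper's body (75 mm by 177 mm) begins 78 mm behind the grasp point.
Start: joints at [1.214, 0.417, -0.01, 1.614, 0.005, 1.111, -0.053], TCP at [0.194, -0.594, 0.224] pointing down, gripper open.
Joint ranges: [-2.81, 2.81], [-0.39, 2.02], [-1.27, 1.25], [0.06, 2.57], [-1.19, 4.33], [0.19, 2], [-2.82, 2.82]. Speed limits (rad/s): [1.89, 1.89, 2.39, 2.39, 3.01, 3.01, 3.01].

INTERFACE

Orientations are given as a 3x3 rotation matrix whose columns are the frame's x, y, z axes.
In Python, from rig import robot gives the robot as it stands. Calls block until the motion is done:
- robot.move_ptp(position, orientation): joint-space move of the TCP to a pose.
- robot.move_linear(position, velocity=0.15, frame=None, threshold=None): straight line of the TCP; frame=None keeps the orientation; velocity is the mean speed in m/s. With threshold (N) it stops when the force on the tool has changed by that much, and returns True; else False.
- robot.goto_joints(angles): joint-space move.
- robot.gripper_to(opening): finger opening in m; the grip force is fixed at half the most; returns when the fingers have stopped.
- robot.pause(seconds).
- robot.ik(position, orientation): joint angles nearest the present ones, or None.
- robot.get_state(): the state.
- robot.grab_frame(name): name is "scene" or "top" or "wrist"; returns the picture (384x512x3 uint8, red, green, blue); there is no depth.
- robot.camera_info(name): a dict with "fx", "fy", "cx", "cy" (pixels), "rvec" (rotation vector, rad) and "tvec" (3), from world to camera coordinates, as OpenCV has them. Camera axes: x right, y down, z forward; pixel columns grow to the right and rows downward; lengths in m; the calibration is good to about 2 mm. A picture is of the moment at which its call begins: read the wrist's pose just before it. camera_info takes no time and is no camera call; for the wrist camera it gives the pose at the moment of the call.
A pose or a line that the arm cannot do raises robot.PlanningError and nothing moves.
- robot.sign_off(): hands the job in; it is judged then, once.
The state is a dict: "time": time; "qpos": joint angles; "joint_vel": joint speeds; "effort": joint torques, N m; "ee_pos": TCP position; "tool_rot": TCP orientation; "force": force on the tool from outside, world axes, zero at the start; "moment": the same for the moment, N m; "opening": finger opening in m; "grasp_force": force on a finger pad.
Only numpy, scipy, OpenCV 4.12 (cv2) and the standard library are available. Lean on these libraries where they do the work, as an engineer would, in place of code of your own. Each camera call takes 0.05 s, during which the arm holds its last target. There are 200 camera calls.

## Working session

There is one attempt and no reset: what is moved stays moved. The work goes in short steps, each a Python script; the robot and the scene stay as the last script left them, time stands still between calls to the robot, and variables do not carry over. Pictures are saved under pics/ and viewed, at most 10 in all, crops included, and the job is handed in when it is done.

```bash
mkdir -p pics; ls; python3 - <<'E'
from rig import robot
import cv2,numpy as np
for n in("scene","top"):
    im=robot.grab_frame(n); cv2.imwrite(f"pics/{n}0.png",cv2.resize(im[:,:,::-1],(800,600),interpolation=cv2.INTER_CUBIC))
    c=robot.camera_info(n); R=cv2.Rodrigues(np.array(c['rvec'],float))[0]
    print(n,{k:np.round(v,3) for k,v in c.items()}, (-R.T@np.ravel(c['tvec'])).round(3))
s=robot.get_state();print(s['time'],s['ee_pos'],s['tool_rot'],s['opening'])
E
```

```text
pics
scene {'fx': np.float64(498.692), 'fy': np.float64(498.692), 'cx': np.float64(262.125), 'cy': np.float64(185.693), 'rvec': array([ 1.385,  2.229, -0.846]), 'tvec': array([ 0.3  , -0.269,  1.867])} [1.433 0.36  1.21 ]
top {'fx': np.float64(390.943), 'fy': np.float64(390.943), 'cx': np.float64(254.308), 'cy': np.float64(190.156), 'rvec': array([ 2.142, -2.107,  0.215]), 'tvec': array([-0.094,  0.542,  1.08 ])} [ 0.327 -0.077  1.165]
0.1 [ 0.1933839  -0.5940165   0.22389403] [[ 9.50872486e-01  3.09582524e-01 -4.20476247e-04]
 [ 3.09582795e-01 -9.50871984e-01  9.81186450e-04]
 [-9.60609049e-05 -1.06315541e-03 -9.99999430e-01]] 0.09413806332829257
```

View pics/scene0.png

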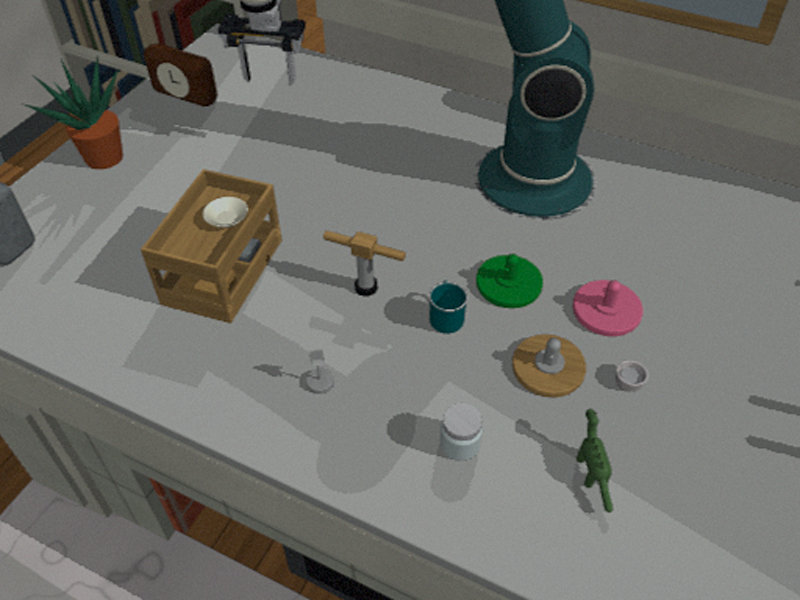

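View pics/top0.png

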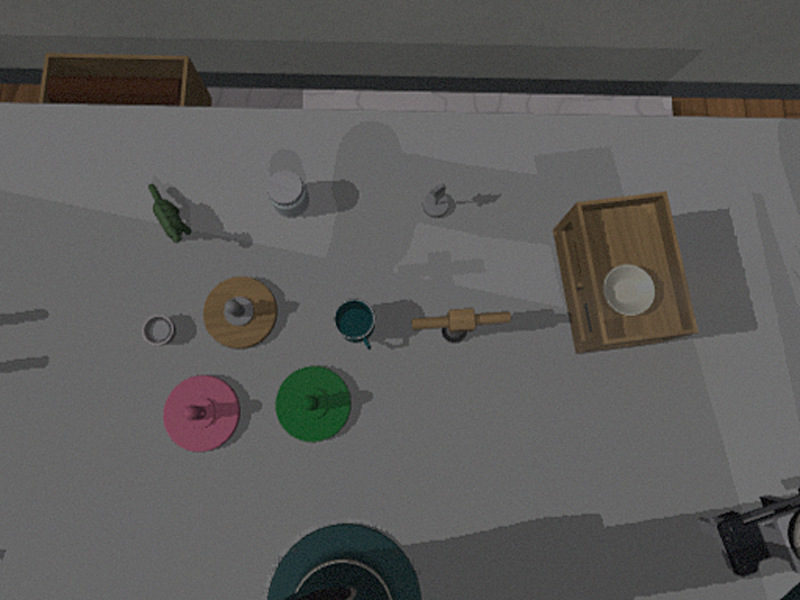

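The T column is at (461,320) in the top picture, the bamboo foot at (240,312), and its stub's top at about (233,305). Next: compute positions and crop to look for the hole and the button.

```bash
cat > h.py <<'E'
from rig import robot
import cv2,numpy as np
def cam(n):
    c=robot.camera_info(n); K=np.array([[c['fx'],0,c['cx']],[0,c['fy'],c['cy']],[0,0,1.]])
    return K,np.array(c['rvec'],float),np.array(c['tvec'],float)
def px2w(c,uv,z):
    K,r,t=c; R=cv2.Rodrigues(r)[0]; o=-R.T@t.ravel(); d=R.T@np.linalg.inv(K)@np.array([uv[0],uv[1],1.])
    return o+d*(z-o[2])/d[2]
def w2px(c,p):
    K,r,t=c; return cv2.projectPoints(np.array(p,float).reshape(-1,1,3),r,t,K,None)[0].reshape(-1,2)
def down(a): # tool y axis at world yaw a, z down
    y=np.array([np.cos(a),np.sin(a),0]); z=np.array([0,0,-1.]); return np.c_[np.cross(y,z),y,z]
E
python3 - <<'E'
from h import *
s=512/800
ct,cs=cam("top"),cam("scene")
for nm,c,uv,z in [("blk",ct,(461,320),.142),("barL",ct,(413,324),.124),("barR",ct,(509,318),.124),("collar",ct,(454,330),.014),
 ("disc",ct,(240,312),.018),("stub",ct,(233,305),.085),("blk s",cs,(364,240),.142),("disc s",cs,(550,364),.018),("stub s",cs,(553,342),.085),("cup",ct,(355,319),.075)]:
    print(nm,px2w(c,np.array(uv)*s,z).round(4))
im=cv2.imread("pics/scene0.png")
a=robot.grab_frame("scene")[:,:,::-1]
c1=cv2.resize(a[140:195,200:270],(800//2,314),interpolation=cv2.INTER_CUBIC)
c2=cv2.resize(a[205:260,320:390],(800//2,314),interpolation=cv2.INTER_CUBIC)
cv2.imwrite("pics/crop1.png",cv2.convertScaleAbs(np.hstack([c1,c2]),alpha=1.4))
E
```

```text
blk [ 0.4889 -0.1932  0.142 ]
barL [ 0.4833 -0.1125  0.124 ]
barR [ 0.4966 -0.2782  0.124 ]
collar [ 0.4896 -0.1943  0.014 ]
disc [0.5167 0.2126 0.018 ]
stub [0.5181 0.209  0.085 ]
blk s [ 0.4948 -0.1919  0.142 ]
disc s [0.5228 0.2182 0.018 ]
stub s [0.5241 0.2145 0.085 ]
cup [ 0.498  -0.0094  0.075 ]
```

View pics/crop1.png

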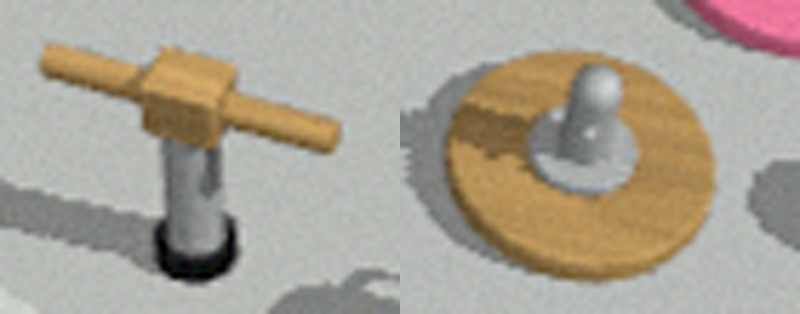

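The crop shows no hole on the tube's camera-facing side; the dark streak at (212,170) is too high to be it. A bright spot at (590,132) on the stub may be the button. I'll use the wrist camera from the side.

```bash
python3 - <<'E'
from h import *
s=robot.get_state(); K,r,t=cam("wrist"); R=cv2.Rodrigues(r)[0]; T=np.array(s['tool_rot'])
print(K.round(1)); print("cam in tool",(T.T@(-R.T@t.ravel()-s['ee_pos'])).round(4)); print("axes in tool\n",(T.T@R.T).round(3))
def tilted(az,tilt,flip=1): # tool z points horizontally along az, tilted from vertical by tilt; tool x = +-(in-plane)
    z=np.array([np.sin(tilt)*np.cos(az),np.sin(tilt)*np.sin(az),-np.cos(tilt)])
    y=flip*np.array([-np.sin(az),np.cos(az),0]); return np.c_[np.cross(y,z),y,z]
for nm,C in(("col",np.array([.492,-.193,.05])),("st",np.array([.521,.2125,.055]))):
  for az in np.deg2rad(np.arange(0,360,30)):
    for tl in(.5,.8):
      for d in(.2,.28):
        for f in(1,-1):
          O=tilted(az,tl,f); q=robot.ik(C-d*O[:,2],O)
          if q is not None: print(nm,round(np.rad2deg(az)),tl,d,f,(C-d*O[:,2]).round(2))
E
```

```text
[[320.4   0.  255.7]
 [  0.  320.4 189. ]
 [  0.    0.    1. ]]
cam in tool [ 0.0773 -0.0008 -0.16  ]
axes in tool
 [[-0.    -0.965 -0.261]
 [ 1.    -0.001  0.001]
 [-0.001 -0.261  0.965]]
col 0 0.5 0.2 1 [ 0.4  -0.19  0.23]
col 0 0.5 0.2 -1 [ 0.4  -0.19  0.23]
col 0 0.5 0.28 1 [ 0.36 -0.19  0.3 ]
col 0 0.5 0.28 -1 [ 0.36 -0.19  0.3 ]
col 30 0.5 0.2 1 [ 0.41 -0.24  0.23]
col 30 0.5 0.2 -1 [ 0.41 -0.24  0.23]
col 30 0.5 0.28 -1 [ 0.38 -0.26  0.3 ]
col 30 0.8 0.2 1 [ 0.37 -0.26  0.19]
col 30 0.8 0.2 -1 [ 0.37 -0.26  0.19]
col 30 0.8 0.28 1 [ 0.32 -0.29  0.25]
col 30 0.8 0.28 -1 [ 0.32 -0.29  0.25]
col 60 0.5 0.2 1 [ 0.44 -0.28  0.23]
col 60 0.5 0.2 -1 [ 0.44 -0.28  0.23]
col 60 0.5 0.28 1 [ 0.42 -0.31  0.3 ]
col 60 0.5 0.28 -1 [ 0.42 -0.31  0.3 ]
col 60 0.8 0.2 1 [ 0.42 -0.32  0.19]
col 60 0.8 0.2 -1 [ 0.42 -0.32  0.19]
col 60 0.8 0.28 1 [ 0.39 -0.37  0.25]
col 60 0.8 0.28 -1 [ 0.39 -0.37  0.25]
col 90 0.5 0.2 1 [ 0.49 -0.29  0.23]
col 90 0.5 0.2 -1 [ 0.49 -0.29  0.23]
col 90 0.5 0.28 1 [ 0.49 -0.33  0.3 ]
col 90 0.5 0.28 -1 [ 0.49 -0.33  0.3 ]
col 90 0.8 0.2 1 [ 0.49 -0.34  0.19]
col 
[... 3938 characters left out ...]

st 270 0.5 0.28 -1 [0.52 0.35 0.3 ]
st 270 0.8 0.2 1 [0.52 0.36 0.19]
st 270 0.8 0.2 -1 [0.52 0.36 0.19]
st 270 0.8 0.28 1 [0.52 0.41 0.25]
st 270 0.8 0.28 -1 [0.52 0.41 0.25]
st 300 0.5 0.2 1 [0.47 0.3  0.23]
st 300 0.5 0.2 -1 [0.47 0.3  0.23]
st 300 0.5 0.28 1 [0.45 0.33 0.3 ]
st 300 0.5 0.28 -1 [0.45 0.33 0.3 ]
st 300 0.8 0.2 1 [0.45 0.34 0.19]
st 300 0.8 0.2 -1 [0.45 0.34 0.19]
st 300 0.8 0.28 1 [0.42 0.39 0.25]
st 300 0.8 0.28 -1 [0.42 0.39 0.25]
st 330 0.5 0.2 1 [0.44 0.26 0.23]
st 330 0.5 0.2 -1 [0.44 0.26 0.23]
st 330 0.5 0.28 1 [0.4  0.28 0.3 ]
st 330 0.8 0.2 1 [0.4  0.28 0.19]
st 330 0.8 0.2 -1 [0.4  0.28 0.19]
st 330 0.8 0.28 1 [0.35 0.31 0.25]
st 330 0.8 0.28 -1 [0.35 0.31 0.25]
```

```bash
cat >> h.py <<'E'
def tilted(az,tilt,flip=1):
    z=np.array([np.sin(tilt)*np.cos(az),np.sin(tilt)*np.sin(az),-np.cos(tilt)])
    y=flip*np.array([-np.sin(az),np.cos(az),0]); return np.c_[np.cross(y,z),y,z]
def snap(n):
    c=cam(n); im=robot.grab_frame(n); np.savez(f"pics/{n}_last.npz",im=im,K=c[0],r=c[1],t=c[2]); return c,im[:,:,::-1].copy()
E
python3 - <<'E'
from h import *
import pickle
C=np.array([.492,-.193,.05])
for az,tl in((20,.8),(25,.8),(30,.8)):
    O=tilted(np.deg2rad(az),tl)
    if robot.ik(C-.2*O[:,2],O) is not None: break
robot.move_ptp(C-.2*O[:,2],O)
c1,i1=snap("wrist"); st=robot.get_state(); print(az,st['time'],st['ee_pos'])
robot.move_linear(np.array(st['ee_pos'])-.15*O[:,2],velocity=.3)
S=np.array([.521,.2125,.055]); O=tilted(np.pi,.5)
robot.move_ptp(S-.28*O[:,2],O)
c2,i2=snap("wrist"); print(robot.get_state()['time'])
pickle.dump((c1,i1,c2,i2),open("v.pkl","wb"))
p=w2px(c1,[C*[1,1,0]+[0,0,z] for z in(0,.03,.124)]).round(); q=w2px(c2,[S*[1,1,0]+[0,0,z] for z in(.024,.054,.085)]).round(); print(p,q)
def crop(i,m,w):
    x0=int(np.clip(m[0]-w,0,512-2*w));y0=int(np.clip(m[1]-w,0,384-2*w)); print(x0,y0)
    return cv2.resize(i[y0:y0+2*w,x0:x0+2*w],(400,400),interpolation=cv2.INTER_CUBIC)
cv2.imwrite("pics/w1.png",cv2.convertScaleAbs(np.hstack([crop(i1,p[1],60),crop(i2,q[1],50)]),alpha=1.5))
cv2.imwrite("pics/w1full.png",i1)
E
```

```text
20 2.3 [ 0.35724788 -0.24237668  0.18941994]
5.2583
[[256. 136.]
 [256. 156.]
 [255. 231.]] [[255. 147.]
 [255. 159.]
 [256. 174.]]
196 96
205 109
```

View pics/w1.png

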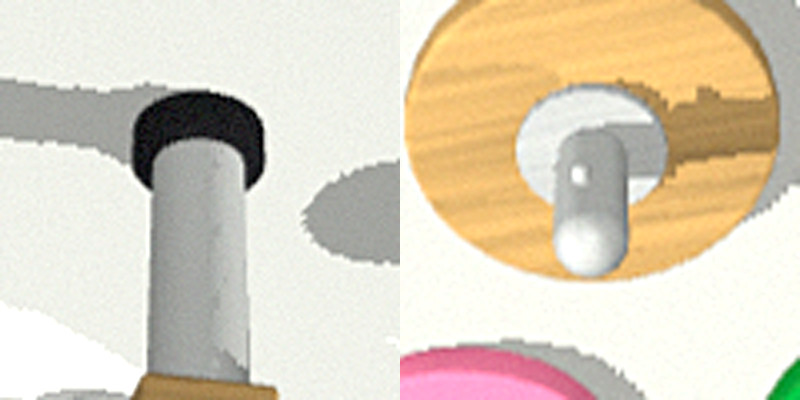

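The left half shows a plain tube with no hole on the robot side. The right half shows the button as a bright spot at (579,172), roughly facing +x. Now I'll view the column from its far side.

```bash
python3 - <<'E'
from h import *
import pickle
c1,i1,c2,i2=pickle.load(open("v.pkl","rb"))
C=np.array([.492,-.193,.05]);O=tilted(np.pi,.5)
robot.move_ptp(C-.24*O[:,2],O)
c3,i3=snap("wrist"); print(robot.get_state()['time'])
pickle.dump((c3,i3),open("v3.pkl","wb"))
p=w2px(c3,[C*[1,1,0]+[0,0,z] for z in(0,.03,.124)]).round();print(p)
x0,y0=int(p[1][0])-65,int(p[1][1])-60;print(x0,y0)
cv2.imwrite("pics/w3.png",cv2.convertScaleAbs(cv2.resize(i3[y0:y0+130,x0:x0+130],(600,600),interpolation=cv2.INTER_CUBIC),alpha=1.4))
b=np.array([205+179/4,109+172/4]); P=px2w(c2,b,.054)
print("button",P, "axis est from stub top", px2w(c2,[205+192/4,109+125/4],.024))
for S in((.521,.2125),(.517,.211),(.523,.214)): print(np.rad2deg(np.arctan2(P[1]-S[1],P[0]-S[0])),np.hypot(P[1]-S[1],P[0]-S[0]))
# plate ellipse / disc fit in view 2
h=cv2.cvtColor(i2,cv2.COLOR_BGR2HSV); m=((h[...,0]>8)&(h[...,0]<25)&(h[...,1]>60)).astype(np.uint8)
n,l,s,cc=cv2.connectedComponentsWithStats(m); k=l[int(w2px(c2,[[.521-.045,.2125,.018]])[0][1]),int(w2px(c2,[[.521-.045,.2125,.018]])[0][0])]
print(k,s[k])
pts=cv2.convexHull(np.argwhere(l==k)[:,::-1].astype(np.int32)).reshape(-1,2)
# model fit: hull of disc (top circle z .018 + bottom circle z 0)
from scipy.optimize import least_squares
th=np.linspace(0,2*np.pi,120)
def hull(x): 
    P=np.vstack([np.c_[x[0]+.07*np.cos(th),x[1]+.07*np.sin(th),np.full(120,z)] for z in(.0,.018)])
    return cv2.convexHull(w2px(c2,P).astype(np.float32))
f=lambda x:[cv2.pointPolygonTest(hull(x),(float(u),float(v)),True) for u,v in pts]
r=least_squares(f,[.521,.2125],diff_step=1e-3);print("disc",r.x,np.std(r.fun))
E
```

```text
6.825
[[258. 142.]
 [258. 156.]
 [258. 208.]]
193 96
button [0.53399951 0.22028832 0.054     ] axis est from stub top [0.53229688 0.21600564 0.024     ]
30.926843925590997 0.015154043885910209
28.6516422549441 0.019371526677997884
29.756213162464928 0.012670125068238834
0 [     0      0    512    384 186651]
disc [0.29513602 0.12035631] 72.31321931989147
```

View pics/w3.png

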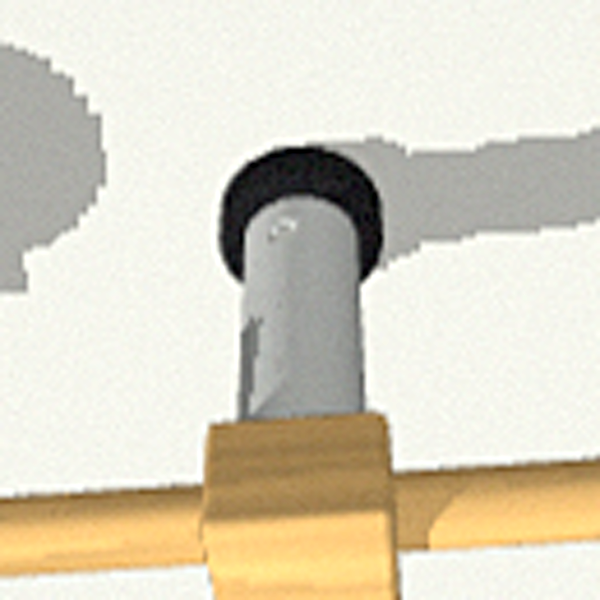

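The ring of the hole shows at crop (282,230), i.e. pixel (254.1,145.8), slightly on the +y side of +x. Next, fit the disc, the collar and the directions.

```bash
cat > fit.py <<'E'
from h import *
import pickle
from scipy.optimize import least_squares
th=np.linspace(0,2*np.pi,90)
def circ(x,r,z): return np.c_[x[0]+r*np.cos(th),x[1]+r*np.sin(th),np.full(90,z)]
def fit(c,mask,box,x0,rings,keep=None):
    x,y,w,h=box; m=np.zeros_like(mask,np.uint8); m[y:y+h,x:x+w]=mask[y:y+h,x:x+w]
    n,l,s,_=cv2.connectedComponentsWithStats(m); k=1+np.argmax(s[1:,4]); print("comp",s[k])
    pts=cv2.convexHull(cv2.findContours((l==k).astype(np.uint8),0,cv2.CHAIN_APPROX_NONE)[0][0]).reshape(-1,2).astype(float)
    if keep is not None: pts=pts[keep(pts)]
    hull=lambda x:cv2.convexHull(w2px(c,np.vstack([circ(x,r,z) for r,z in rings])).astype(np.float32))
    f=lambda x:[cv2.pointPolygonTest(hull(x),(float(u),float(v)),True)-.5 for u,v in pts]
    r=least_squares(f,x0,diff_step=2e-3,loss='soft_l1'); return r.x,np.sqrt(np.mean(r.fun**2)),len(pts)
if __name__=="__main__":
    c1,i1,c2,i2=pickle.load(open("v.pkl","rb")); c3,i3=pickle.load(open("v3.pkl","rb"))
    h2=cv2.cvtColor(i2,cv2.COLOR_BGR2HSV)
    S,e,n=fit(c2,(h2[...,0]>8)&(h2[...,0]<25)&(h2[...,1]>70),(195,95,120,120),[.521,.214],[(.07,0),(.07,.018)]);print("disc",S,e,n)
    # plate top edge: bright low-sat, skip
    v3=i3.max(2); print(v3[140:150,238:250].mean(), v3[100,200])
    C,e,n=fit(c3,v3<40,(230,110,60,60),[.492,-.193],[(.024,0),(.024,.014)],lambda p:p[:,1]<150);print("collar",C,e,n)
    C1,e,n=fit(c1,i1.max(2)<40,(220,110,60,50),[.492,-.193],[(.024,0),(.024,.014)],lambda p:p[:,1]<142);print("collar1",C1,e,n)
    # azimuths on cylinders: search az minimising pixel distance
    def az(c,uv,X,r,z):
        a=np.deg2rad(np.arange(-90,90,.5)); p=w2px(c,np.c_[X[0]+r*np.cos(a),X[1]+r*np.sin(a),np.full(len(a),z)])
        d=np.hypot(*(p-uv).T); return np.rad2deg(a[d.argmin()]),d.min()
    for rr in(.016,.0185): print("button az",az(c2,[205+179/4,109+172/4],S,rr,.054))
    print("hole az",az(c3,[254.1,145.8],C,.0165,.03))
    for z in(.024,.054,.085): print("stub px crop",(w2px(c2,[[*S,z]])[0]-[205,109])*4+[400,0])
    for z in(.014,.03,.1): print("tube px crop",(w2px(c3,[[*C,z]])[0]-[193,96])*600/130)
E
python3 fit.py
```

```text
comp [ 206   97   94   82 4827]
disc [0.51896048 0.21685294] 0.7285969572910537 40
85.54166666666667 172
comp [241 128  35  29 439]
collar [ 0.49258654 -0.19348444] 0.13074364554683204 15
comp [236 124  39  28 606]
collar1 [ 0.49297647 -0.19334442] 0.11847051139218456 12
button az (np.float64(12.5), np.float64(0.34302852258538685))
button az (np.float64(12.000000000000002), np.float64(1.83471283916635))
hole az (np.float64(18.5), np.float64(0.024755624740520264))
stub px crop [590.00460227 155.12733118]
stub px crop [589.50324636 206.48656339]
stub px crop [588.93153252 265.05330979]
tube px crop [300.09126656 240.94695527]
tube px crop [300.37888036 274.62658825]
tube px crop [301.84807205 446.66922456]
```

```bash
python3 - <<'E'
from h import *
import pickle
C=np.array([.4927,-.1934]);S=np.array([.519,.2165])
for base in(0,np.pi):
    for P in(C,S):
        print(base,[None if q is None else (round(q[6],2),round(q[4],2)) for q in(robot.ik([*P,.25],down(base+np.deg2rad(4.6+d))) for d in(-45,-31,0,19,40))])
base=0
O=down(base+np.deg2rad(4.6))
robot.move_ptp([*S,.25],O); c5,i5=snap("wrist")
robot.move_ptp([*C,.25],O); c4,i4=snap("wrist")
print(robot.get_state()['time'],robot.get_state()['qpos'])
pickle.dump((c4,i4,c5,i5),open("v4.pkl","wb"))
p=w2px(c4,[[*C,.142]])[0]; q=w2px(c5,[[*S,.085],[*S,.024]]);print(p,q)
o=[]
for im,m,w in((i4,p,80),(i5,q[0],80)):
    x0=int(np.clip(m[0]-w,0,512-2*w));y0=int(np.clip(m[1]-w,0,384-2*w));print(x0,y0)
    o.append(cv2.resize(im[y0:y0+2*w,x0:x0+2*w],(400,400),interpolation=cv2.INTER_CUBIC))
cv2.imwrite("pics/w4.png",cv2.convertScaleAbs(np.hstack(o),alpha=1.4))
E
```

```text
0 [(np.float64(-0.51), np.float64(0.13)), (np.float64(-0.28), np.float64(0.15)), (np.float64(0.23), np.float64(0.19)), (np.float64(0.54), np.float64(0.21)), (np.float64(0.88), np.float64(0.25))]
0 [(np.float64(-1.35), np.float64(0.23)), (np.float64(-1.12), np.float64(0.24)), (np.float64(-0.61), np.float64(0.28)), (np.float64(-0.3), np.float64(0.31)), (np.float64(0.03), np.float64(0.35))]
3.141592653589793 [(np.float64(2.42), np.float64(0.38)), (np.float64(2.66), np.float64(0.38)), (np.float64(-2.76), np.float64(0.02)), (np.float64(-2.45), np.float64(0.04)), (np.float64(-2.1), np.float64(0.06))]
3.141592653589793 [(np.float64(1.61), np.float64(0.45)), (np.float64(1.85), np.float64(0.45)), (np.float64(2.39), np.float64(0.45)), (np.float64(-2.78), np.float64(-0.45)), (np.float64(-2.8), np.float64(-0.02))]
9.9917 [ 0.94965141  0.29933457 -0.7610782   1.80217464  0.22658543  1.12944416
  0.1952017 ]
[253.74574295 194.92100037] [[253.96823629 177.57861898]
 [254.21947035 166.21793784]]
173 114
173 97
```

View pics/w4.png

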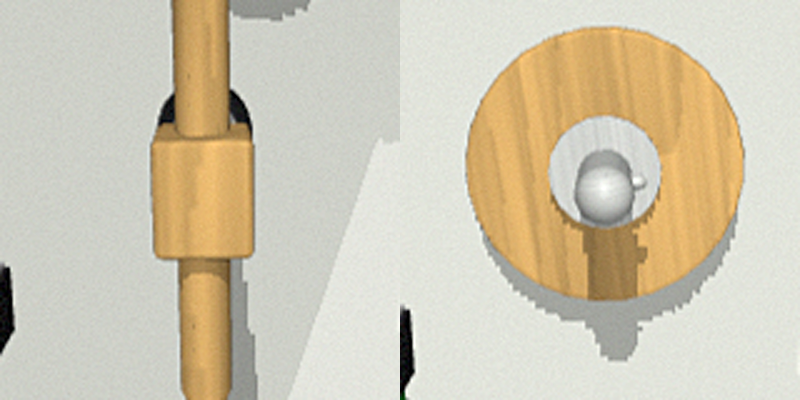

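The left half shows the block top centred at crop (202,195), with the bar vertical. The right half shows the foot disc centred at (605,163), the dome at (605,194) and the button at (640,181). Fitting from these.

```bash
python3 - <<'E'
from fit import *
c4,i4,c5,i5=pickle.load(open("v4.pkl","rb"))
h=cv2.cvtColor(i5,cv2.COLOR_BGR2HSV)
S,e,n=fit(c5,(h[...,0]>8)&(h[...,0]<25)&(h[...,1]>70),(190,95,125,130),[.519,.2165],[(.07,0.012),(.07,.018)]);print("disc",S,e,n)
S=px2w(c5,[173+205*.4,97+194*.4],.072)[:2];print("dome",S); P=px2w(c5,[173+205*.4,97+171*.4],.024)[:2];print("plate",P)
B=px2w(c5,[173+242*.4,97+182*.4],.054)[:2]; print("button",B,[ (np.rad2deg(np.arctan2(*(B-X)[::-1])),np.hypot(*(B-X))) for X in(S,P)])
h=cv2.cvtColor(i4,cv2.COLOR_BGR2HSV); m=(h[...,0]>8)&(h[...,0]<25)&(h[...,1]>70)
# block: columns beside the bar
for u in(236,238,240,241,266,268,270,272):
    r=np.where(m[150:230,u])[0]+150; print(u,r.min() if len(r) else None,r.max() if len(r) else None,end='; ')
for v in(176,190,205): r=np.where(m[v,215:290])[0]+215; print("\nrow",v,r.min(),r.max(),end='')
T=np.deg2rad(4.6); tx=np.array([-np.sin(T),np.cos(T)]);ty=np.array([np.cos(T),np.sin(T)]);C=np.array([.4927,-.1934])
for nm,a,b,z in(("down top",-.022,0,.142),("up bot",.022,0,.106),("up top",.022,0,.142),("L",0,-.018,.142),("R",0,.018,.142),("barfar",.085,0,.124),("barnear",-.085,0,.124)):
    print("\n",nm,w2px(c4,[[*(C+a*tx+b*ty),z]])[0].round(1),end='')
for v in(60,100,130,250,300): r=np.where(m[v,215:290])[0]+215; print("\nbar row",v,(r.min(),r.max()) if len(r) else None,end='')
E
```

```text
comp [ 199  108  112  109 7935]
disc [0.51940148 0.21720324] 0.45101950448610945 43
dome [0.52002589 0.2168378 ]
plate [0.51987532 0.21758799]
button [0.53658866 0.21964711] [(np.float64(9.626679326065084), np.float64(0.01679933419608585)), (np.float64(7.023574323267087), np.float64(0.016839700350587697))]
236 164 216; 238 163 217; 240 159 217; 241 163 217; 266 164 216; 268 163 216; 270 163 216; 272 163 216; 
row 176 234 273
row 190 234 273
row 205 234 273
 down top [253.8 218.7]
 up bot [253.9 162.5]
 up top [253.7 170.2]
 L [233.1 194.9]
 R [274.4 194.9]
 barfar [253.8  93.7]
 barnear [253.9 271.9]
bar row 60 None
bar row 100 (np.int64(242), np.int64(263))
bar row 130 (np.int64(243), np.int64(263))
bar row 250 (np.int64(245), np.int64(264))
bar row 300 None
```

Column (0.4927,-0.1934) and foot (0.5198,0.2170), button at about 10°, hole at about 18°. Grasp and lift.

```bash
python3 - <<'E'
from h import *
C=np.array([.4927,-.1934]);S=np.array([.5198,.2170])
O=down(np.deg2rad(4.6+.7))
robot.move_linear([*C,.127],velocity=.12,frame=O)
robot.gripper_to(.02)
s=robot.get_state();print(s['time'],s['ee_pos'],s['opening'],s['grasp_force'],s['force'])
robot.move_linear([*C,.26],velocity=.12)
robot.move_ptp([*S,.26],down(np.deg2rad(5.3+20)))
s=robot.get_state();print(s['time'],s['ee_pos'],s['opening'],s['grasp_force'],s['force'],s['moment'])
i=robot.grab_frame("wrist")[:,:,::-1];j=robot.grab_frame("scene")[:,:,::-1]
cv2.imwrite("pics/w5.png",np.hstack([cv2.resize(i,(400,300)),cv2.resize(j[140:290,270:470],(400,300),interpolation=cv2.INTER_CUBIC)]))
E
```

```text
12.0917 [ 0.49263693 -0.1933725   0.12693574] 0.03636941743728854 29.96252954006195 [-0.57867738 -0.05347157 -1.14777012]
14.875 [0.52038646 0.21559111 0.25979124] 0.035906954932003035 29.959751665592194 [ 0.73099992 -0.50843994 -3.89488763] [-0.04618417 -0.12456061  0.03550326]
```

View pics/w5.png

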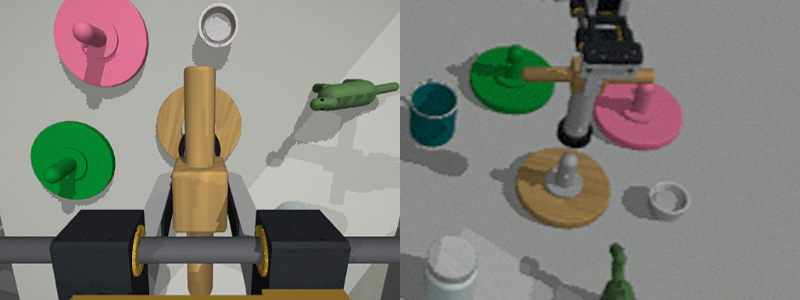

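The column is held upright at the block with nothing disturbed (right half: collar at (575,135) above the stub at (568,160)). Lower it gently.

```bash
python3 - <<'E'
from h import *
S=np.array([.5198,.2170])
robot.move_linear([*S,.225],velocity=.08); robot.pause(.3)
s=robot.get_state();F0=np.array(s['force']);print(s['time'],s['ee_pos'],F0.round(2),np.round(s['moment'],2))
for z in(.212,.202,.197,.192):
    hit=robot.move_linear([*S,z],velocity=.03,threshold=6); s=robot.get_state()
    print(hit,s['time'],np.round(s['ee_pos'],4),(s['force']-F0).round(2),np.round(s['moment'],2))
    if hit: break
E
```

```text
15.8667 [0.51989561 0.21704563 0.22526595] [-0.91  0.76 -4.35] [-0.01 -0.11 -0.01]
False 16.45 [0.5198 0.2171 0.212 ] [ 0.42 -1.65  1.38] [ 0.01 -0.13  0.04]
False 16.9333 [0.5197 0.217  0.2019] [ 0.76 -1.08  1.37] [ 0.03 -0.15 -0.07]
False 17.25 [0.5197 0.2169 0.1968] [ 0.93 -0.27  0.41] [ 0.01 -0.11 -0.01]
False 17.5667 [0.5197 0.2169 0.1918] [ 0.62 -0.84  0.57] [-0.02 -0.08  0.01]
```

```bash
python3 - <<'E'
from h import *
S=np.array([.5197,.2169])
s=robot.get_state();F0=np.array([-.9,.7,-4.2])
for z in(.188,.184,.180,.175,.168,.16,.155):
    hit=robot.move_linear([*S,z],velocity=.025,threshold=12); s=robot.get_state()
    print(hit,round(s['time'],2),np.round(s['ee_pos'],4),(s['force']-F0).round(2),np.round(s['moment'],2))
    if hit: break
E
```

```text
False 17.88 [0.5196 0.2169 0.1878] [ 0.92 -0.14  0.75] [-0.05 -0.19  0.03]
False 18.18 [0.5197 0.2169 0.1838] [-0.32 -0.33  0.3 ] [-0.14  0.16 -0.  ]
False 18.49 [0.5196 0.2168 0.1798] [ 0.25 -0.63 -0.  ] [-0.15  0.17 -0.02]
False 18.84 [0.5197 0.2169 0.1747] [-0.38 -1.17 -1.26] [0.08 0.14 0.03]
True 19.07 [0.5195 0.2169 0.1721] [ 2.86 -0.42  0.09] [ 0.19 -0.81 -0.01]
```

```bash
python3 - <<'E'
from h import *
S=np.array([.5197,.2169])
s=robot.get_state();F0=np.array([-.9,.7,-4.2]);print((s['force']-F0).round(2),np.round(s['moment'],2))
for z in(.170,.168,.164,.16,.156,.153):
    hit=robot.move_linear([*S,z],velocity=.02,threshold=14); s=robot.get_state()
    print(hit,round(s['time'],2),np.round(s['ee_pos'],4),(s['force']-F0).round(2),np.round(s['moment'],2))
    if hit: break
E
```

```text
[ 2.86 -0.42  0.09] [ 0.19 -0.81 -0.01]
False 19.33 [0.5197 0.2169 0.1698] [ 1.15  0.84 -0.17] [ 0.14 -0.22 -0.05]
False 19.58 [0.5197 0.2168 0.1677] [ 2.12  0.3  -2.09] [ 0.21 -0.41 -0.08]
False 19.93 [0.5197 0.2168 0.1638] [ 0.6  -0.46 -1.84] [ 0.14 -0.3   0.01]
False 20.28 [0.5196 0.2169 0.1597] [ 1.73 -1.09 -2.03] [ 0.15 -0.29 -0.01]
False 20.63 [0.5196 0.2168 0.1557] [ 1.08 -0.64 -1.9 ] [ 0.25 -0.27 -0.01]
False 20.93 [0.5196 0.2169 0.1528] [ 0.66  0.24 -2.68] [ 0.21 -0.14  0.01]
```

```bash
python3 - <<'E'
from h import *
S=np.array([.5197,.2169])
F0=np.array([-.9,.7,-4.2])
hit=robot.move_linear([*S,.146],velocity=.008,threshold=6); s=robot.get_state()
print(hit,round(s['time'],2),np.round(s['ee_pos'],4),(s['force']-F0).round(2),np.round(s['moment'],2))
robot.pause(.2); s=robot.get_state(); print(np.round(s['ee_pos'],4),(s['force']-F0).round(2),np.round(s['moment'],2))
E
```

```text
True 21.23 [0.5195 0.2168 0.1521] [3.57 1.   2.67] [ 0.31 -0.78  0.04]
[0.5194 0.2166 0.1518] [ 3.19 -0.35  2.47] [ 0.36 -1.08 -0.02]
```

```bash
python3 - <<'E'
from h import *
F0=np.array([-.9,.7,-4.2])
def rep(t,h=None):
    s=robot.get_state();print(t,h,round(s['time'],2),np.round(s['ee_pos'],4),(s['force']-F0).round(2),np.round(s['moment'],2)); return s
for dx in(.0004,.0004,.0004):
    s=robot.get_state(); p=np.array(s['ee_pos']); p[0]=.5196+dx; 
    h=robot.move_linear(p,velocity=.01,threshold=10); s=rep("x",h)
    if dx==.0004: pass
for z in(.1516,.1512,.1508):
    h=robot.move_linear([.5202,.2168,z],velocity=.008,threshold=6); s=rep(z,h)
    if h or s['force'][2]-F0[2]>6: break
E
```

```text
x False 21.68 [0.5198 0.2166 0.1516] [2.39 0.48 0.94] [ 0.28 -0.21 -0.04]
x False 21.93 [0.5198 0.2166 0.1516] [1.3  0.55 1.55] [ 0.23  0.08 -0.02]
x False 22.18 [0.5199 0.2166 0.1515] [-0.26 -0.78  3.22] [ 0.14  0.29 -0.01]
0.1516 False 22.43 [0.52   0.2167 0.1515] [-2.38 -0.6   3.53] [-0.29  0.97  0.05]
0.1512 False 22.68 [0.52   0.2167 0.1511] [-3.72 -1.86  5.1 ] [-0.37  1.29 -0.05]
0.1508 False 22.93 [0.52   0.2168 0.151 ] [-5.42 -1.92 10.23] [-0.69  1.83 -0.01]
```

```bash
cat > turn.py <<'E'
from h import *
import sys
F0=np.array([-.9,.7,-4.2])
def avg():
    a=[]
    for _ in range(4):
        robot.pause(.02); s=robot.get_state(); a.append(np.r_[s['force']-F0,s['moment']])
    return s,np.mean(a,0)
def turn(angs,P,lim=.12):
    for a in angs:
        robot.move_linear(P,velocity=.02,frame=down(np.deg2rad(5.3+a))); s,f=avg()
        y=np.array(s['tool_rot'])[:,1]; print(a,round(s['time'],2),np.rad2deg(np.arctan2(y[1],y[0])).round(2)-5.3,np.round(s['ee_pos'],4),f.round(2))
        if abs(f[5])>lim or np.linalg.norm(f[:3])>14: print("stop"); return True
E
python3 - <<'E'
from turn import *
P=[.5198,.2167,.1513]
turn([20,17,14,11,8,5,2,0],P)
E
```

```text
20 23.24 20.0 [0.5197 0.2166 0.1511] [-3.03 -0.83  1.86 -0.22  1.1   0.  ]
17 23.56 17.09 [0.5197 0.2166 0.1511] [-2.2  -1.11 -1.51 -0.16  0.9   0.02]
14 23.88 14.120000000000001 [0.5197 0.2166 0.1511] [-2.41 -1.29 -2.79 -0.26  0.86  0.04]
11 24.19 11.129999999999999 [0.5197 0.2166 0.1512] [-2.81 -1.96 -2.84 -0.39  1.01 -0.  ]
8 24.51 8.129999999999999 [0.5198 0.2167 0.1513] [-3.5  -1.97 -1.84 -0.46  1.09 -0.04]
5 24.82 5.12 [0.5198 0.2167 0.1513] [-3.3  -2.27 -1.02 -0.62  1.2  -0.06]
2 25.14 2.13 [0.5198 0.2168 0.1513] [-2.93 -1.75 -1.33 -0.49  1.07 -0.03]
0 25.46 0.08999999999999986 [0.5199 0.2168 0.1514] [-2.75 -1.6  -0.64 -0.37  0.98  0.01]
```

```bash
python3 - <<'E'
from turn import *
P=[.5195,.2165,.1509]
turn([-1,-3,-5,-7,-9,-11,-13],P)
E
```

```text
-1 25.77 -0.9799999999999995 [0.5197 0.2167 0.151 ] [-0.46 -0.62  0.23 -0.08  0.31 -0.02]
-3 26.09 -2.94 [0.5197 0.2166 0.151 ] [ 1.2  -0.81  0.3  -0.   -0.05  0.  ]
-5 26.41 -4.93 [0.5196 0.2165 0.151 ] [ 1.11 -1.    1.42 -0.04 -0.19 -0.03]
-7 26.73 -6.93 [0.5196 0.2165 0.151 ] [ 1.33 -0.52  2.12  0.01 -0.19  0.02]
-9 27.04 -8.92 [0.5195 0.2165 0.151 ] [ 1.01 -0.06  3.02  0.04 -0.22 -0.01]
-11 27.36 -10.92 [0.5195 0.2166 0.151 ] [ 0.8  -0.17  3.94  0.12 -0.23  0.01]
-13 27.68 -12.92 [0.5195 0.2166 0.1509] [ 1.37  0.47  3.97  0.28 -0.28  0.01]
```

```bash
python3 - <<'E'
from turn import *
turn([-15,-17,-19,-21,-23,-25,-27],[.5195,.2165,.1509],.09)
E
```

```text
-15 27.99 -14.919999999999998 [0.5195 0.2166 0.151 ] [ 1.1   0.96  4.75  0.56 -0.15  0.02]
-17 28.31 -16.919999999999998 [0.5194 0.2167 0.151 ] [0.56 2.14 5.25 0.95 0.07 0.02]
-19 28.62 -18.91 [0.5193 0.2168 0.1509] [-1.16  4.11  5.85  1.32  0.54  0.06]
-21 28.94 -20.91 [0.5193 0.2169 0.1509] [-1.56  4.68  6.75  1.38  0.64  0.2 ]
stop
```

Torque and a tangential force at the button's azimuth rose together, so it's likely popped. Unload and look.

```bash
python3 - <<'E'
from turn import *
turn([-18.5,-16],[.5195,.2166,.151],.3)
c=cam("scene"); j=robot.grab_frame("scene")[:,:,::-1]
p=w2px(c,[[.5195+.019,.2166+.003,.054]])[0]; print(p)
x,y=int(p[0]),int(p[1]); cv2.imwrite("pics/s6.png",cv2.convertScaleAbs(cv2.resize(j[y-30:y+22,x-35:x+35],(700,520),interpolation=cv2.INTER_CUBIC),alpha=1.4))
E
```

```text
-18.5 29.26 -18.54 [0.5194 0.2167 0.151 ] [-2.02  3.94  6.01  1.27  0.77  0.12]
-16 29.57 -16.11 [0.5195 0.2165 0.151 ] [-1.8   2.4   5.51  0.9   0.72  0.08]
[352.40712444 229.64696233]
```

View pics/s6.png

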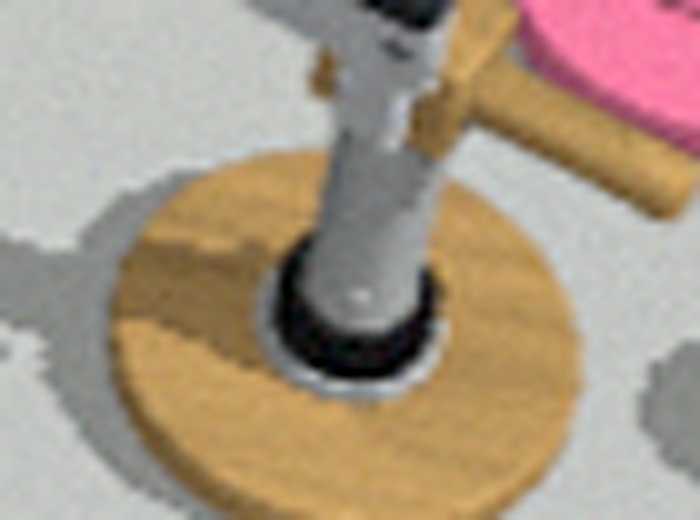

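A bright nub shows at (362,295), close to the predicted button position (350,300). I'll confirm with a gentle turn back, which should be blocked where it turned freely before.

```bash
python3 - <<'E'
from turn import *
turn([-14,-12,-10,-8,-6,-4],[.5195,.2166,.1511],.09)
E
```

```text
-14 29.94 -14.09 [0.5195 0.2163 0.151 ] [0.03 1.2  2.94 0.48 0.26 0.02]
-12 30.26 -12.09 [0.5196 0.2163 0.151 ] [ 1.15 -0.17  0.9   0.07 -0.1   0.01]
-10 30.57 -10.08 [0.5195 0.2164 0.151 ] [ 1.12 -0.88  0.98 -0.02 -0.08  0.01]
-8 30.89 -8.08 [0.5195 0.2165 0.1511] [ 1.01 -0.75  0.49 -0.04 -0.06  0.01]
-6 31.21 -6.08 [0.5195 0.2166 0.1511] [ 1.15 -0.92  0.2  -0.06 -0.08  0.  ]
-4 31.52 -4.08 [0.5195 0.2166 0.1511] [ 0.85 -1.18  0.59 -0.01 -0.09  0.01]
```

```bash
python3 - <<'E'
from turn import *
turn([-1,2,5],[.5195,.2166,.1511],.09)
c=cam("scene"); j=robot.grab_frame("scene")[:,:,::-1]
x,y=352,229; cv2.imwrite("pics/s7.png",cv2.convertScaleAbs(cv2.resize(j[y-30:y+22,x-35:x+35],(700,520),interpolation=cv2.INTER_CUBIC),alpha=1.4))
E
```

```text
-1 31.84 -1.12 [0.5195 0.2165 0.1511] [ 1.06 -1.09  0.53 -0.1  -0.09 -0.  ]
2 32.16 1.87 [0.5195 0.2164 0.1511] [ 0.53 -2.29  0.86 -0.54  0.01 -0.02]
5 32.48 4.86 [0.5194 0.2164 0.1511] [-1.09 -4.26  3.3  -1.19  0.63 -0.1 ]
stop
```

View pics/s7.png

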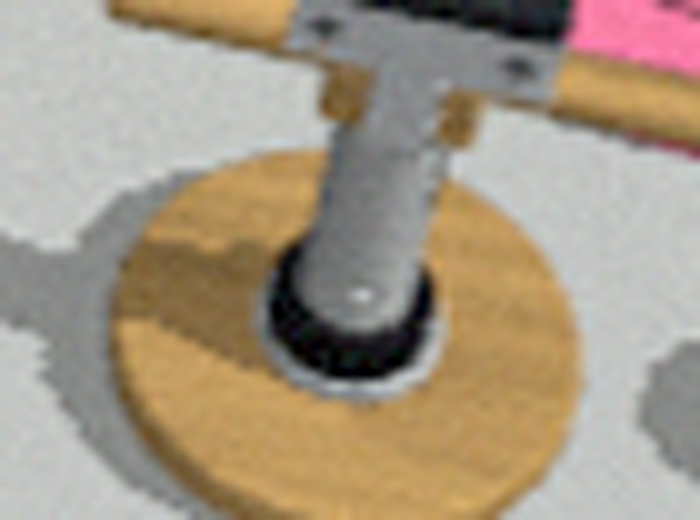

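Now it is blocked on the other side too, centred on -8° as measured. The nub stayed at (362,295) while the tube turned 20°, so it is the button, out through the hole. Centre, release, retreat.

```bash
python3 - <<'E'
from turn import *
turn([2,-3,-8],[.5195,.2166,.1511],.3)
robot.gripper_to(.09); s=robot.get_state(); print(s['opening'],s['force'])
robot.move_linear([.5195,.2166,.32],velocity=.12)
robot.move_linear([.40,.0,.35],velocity=.2)
robot.pause(.3)
j=robot.grab_frame("scene")[:,:,::-1]; print(robot.get_state()['time'])
cv2.imwrite("pics/s8.png",cv2.convertScaleAbs(cv2.resize(j[100:360,60:460],(800,520)),alpha=1.4))
E
```

```text
2 32.84 2.0600000000000005 [0.5195 0.2167 0.1511] [ 0.04 -2.36 -0.01 -0.77  0.14 -0.05]
-3 33.16 -2.8099999999999996 [0.5195 0.217  0.1512] [ 0.04 -1.19  1.02 -0.03  0.1   0.  ]
-8 33.48 -7.79 [0.5196 0.2167 0.1512] [ 1.3  -0.75  0.83 -0.03 -0.09  0.04]
0.0902518030909496 [-0.58491043  0.32887053  0.50340389]
37.7417
```

View pics/s8.png

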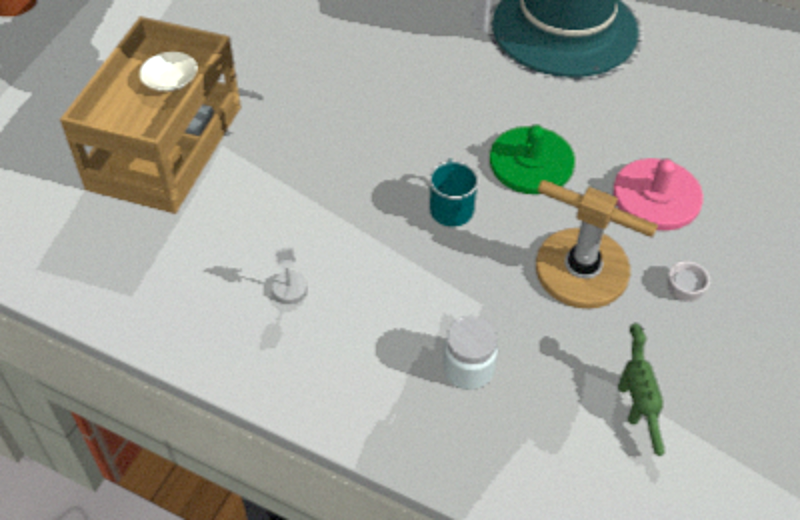

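The column stands seated on the foot at (583,265), the gripper is clear, and everything else is in place.

```bash
python3 -c "
from rig import robot
print(robot.sign_off())"
```

```text
the job is handed in; nothing more can be done
None
```

The stand is assembled: the column is seated on the foot with the spring button out through the hole. It is released, the foot and the other things are where they stood, and the job was handed in at about 38 s of the 67 s allowed.

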